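# Clear the setting angle and slide the clay mariachi into its corner

## Robot

A 7-joint arm with a two-finger parallel gripper is mounted at the origin on the work surface. World frame = base frame: x ahead of the robot, y to its left, z up, the work surface at z = 0. Lengths are in m, angles in rad, forces in N, time in s.
With the tool pointing down it reaches from about 0.425 to 0.875 m from the base axis. Payload 4.7 kg.
Tool frame: the origin (TCP) lies between the finger pads; the fingertips stand 11 mm ahead of it and the grasp point (between the pads) lies 8 mm behind it; z points along the fingers, y is the line along which they close (so a half turn about z gives the same grasp; the last joint's range is limited). The gripper opens to 87 mm and grips with 3 to 60 N. Pads are 19 mm wide; open, the fingers measure 117 mm over their backs; the gripper's body (75 mm by 190 mm) begins 51 mm behind the grasp point.
Start: joints at [1.26, 0.321, -0.07, 1.45, 0.023, 1.371, -0.057], TCP at [0.207, -0.616, 0.234] pointing down, gripper open.
Joint ranges: [-2.86, 2.86], [-0.3, 2.09], [-1.38, 1.24], [0.06, 2.45], [-1.56, 4.7], [0.09, 2.05], [-2.69, 2.69]. Speed limits (rad/s): [2.57, 2.57, 3.14, 3.14, 3.14, 3.14, 3.14].

## Interface

Orientations are given as a rotation vector (axis times angle).
In Python, from bench import ctrl gives the robot as it stands. The module is installed in compiled form; this text tells all that it offers.
- The arm moves only by the shell command python3 -m inch 'ROWS' [FORCE]. ROWS is JSON, a list of rows, each an object with "slide": the shift along the tool's x, y, z scaled (see below), a list of three; "angular": the turn, a rotation vector about the tool's x, y, z scaled (see below), a list of three; "claw": the opening, from -1 (shut) to 1 (fully open). In form: [{"slide": [tx, ty, tz], "angular": [rx, ry, rz], "claw": claw}, ...]. A call has 1 to 10 rows; each row is the pose to reach, as a shift and turn from the pose commanded when the call began, along the tool's axes at that moment; what a row does not reach only later rows make up. The controller multiplies each number of a shift by 0.25 m and each number of a turn by 30 degrees. A row lasts 1/10 s, in which the tool goes at most 50 mm and 8.59 degrees, less where a joint would pass 70% of its speed; a pose out of reach is approached as far as the arm can. A call with a number of a shift or a turn outside -1 to 1 is refused whole. A call with a gripper value outside its range is refused whole. The fingers move at their own pace and stop on an object; FORCE is the grip in N (left out, the last holds). Time passes only in rows, so rows that repeat a pose let the fingers close. It gives the time, the measured TCP pose, the force, the opening and the grip force at its end, in the units of the state.
- ctrl.get_state(): the state, without advancing time (a new reading comes with each control period).
- ctrl.get_image(name): name is "scene" or "top"; returns a dict with "color" (400x640x3 uint8, red, green, blue), "depth" (400x640 float32, m along the optical axis (not along the pixel's ray), 0 where there is no reading), "camera_matrix" (3x3 intrinsics, pixels), "dist_coeffs" ([k1, k2, p1, p2, k3] as OpenCV has them; the pictures are not rectified), "extrinsics" (4x4, takes a point from camera to world coordinates). Camera axes: x right, y up, looking along -z (the intrinsics and any distortion apply to the point x, -y, -z); pixel columns grow to the right and rows downward; lengths in m; the calibration is good to about 2 mm. A picture is of the moment at which its call begins.
- ctrl.close_job(): hands the job in; it is judged then, once.
Trained networks look in the newest picture that a camera, given by its name, has taken for a name from the list of things; names that differ only in an ending like _2 or _b are one class to them, and where a whole thing is asked for, a point or a joint stands for the part that bears it (a point fixed in the world has none). Each returns a list of dicts, best first, with "confidence" (0 to 1); they miss things now and then, are a little off and sometimes report something else, mostly with a low value. They report only what shows in the picture. A call takes as long as a camera call. They do not tell look-alikes from the thing itself.
- ctrl.find_in(query, camera): "bbox" ([centre column, centre row, width, height] in pixels, round what is visible of it).
- ctrl.outline_of(query, camera): "mask" (400x640 bool, what is visible of it) and "bbox" ([centre column, centre row, width, height] in pixels, round what is visible of it).
The state is a dict: "time": time; "joint_positions": joint angles; "qd": joint speeds; "joint_torque": joint torques, N m; "position": TCP position; "tool_rot": TCP orientation; "ft_force": force on the tool from outside, world axes, zero at the start; "torque": the same for the moment, N m; "grip_width": opening from 0.0 (shut) to 1.0 (fully open); "grip_force": force on a finger pad.
Only numpy, scipy, OpenCV 4.12 (cv2) and the standard library are available. Lean on these libraries where they do the work, as an engineer would, in place of code of your own. Each camera call takes 0.05 s, during which the arm holds its last target. There are 200 camera calls.

## Task

Something, either the enamel mug or the piggy bank, has been left in the corner of the metal setting angle on the worktop: take it out first and stand it upright on the worktop, well outside the angle. Then slide the unpainted clay mariachi along the worktop, pushing gently and never lifting, squeezing or tipping it, until it stands fully home in the corner, its plinth flush against both arms of the angle and its face turned straight away from the long arm. Do not disturb the other things on the bench.

Things in the scene. Friction and masses are not known exactly. Their poses are not given: they have to be found in the camera images.
- fence: fixed L-shaped setting angle of plain metal bar 12 mm thick, 30 mm high, no floor plate. Origin: inner corner at worktop level, z up. Long arm: inner face is the plane x = 0, runs 350 mm from the corner to -y, bar at x 0 to +12 mm. Short arm: inner face is the plane y = 0, runs 230 mm to -x, bar at y 0 to +12 mm. The enclosed side is x < 0, y < 0.
- figure: clay mariachi with sombrero and guitar, 182 mm high, 0.35 to 0.7 kg, on a square plinth 100 x 100 x 40 mm high. Origin: centre of plinth underside, z up; faces its own -x. Torso, arms, guitar within 45 mm of the axis; brim 90 mm across at 146 to 156 mm: a tool tilted away reaches the plinth's sides. Starts inside the long arm near its free end, turned up to 0.5 rad from the fence's axes.
- figure_front (a point): middle of the plinth's front face, 50 mm from the figure's axis along its -x (the way it faces), 20 mm above the worktop
- mug: chipped yellow enamel mug, 66 mm outside diameter at the rim, 85 mm high, 3 mm wall, handle on its +y side. Origin: centre of its underside, z up. Stands either in the angle's corner area or away on the left of the worktop.
- pig: terracotta piggy bank, body 100 mm long along x (snout to -x at 60 mm), 66 mm wide across y at its middle, the body's axis 50 mm above the worktop, its back 83 mm high, ears to 90 mm, four short legs. Origin: between the feet at worktop level, z up. It stands in the place where the mug is not.
- jar: closed round jar, 60 mm across, 90 mm high, origin centre of underside; behind the long arm; leave alone
- tin: round tin, 60 mm across, 100 mm high, origin centre of underside; outside the short arm; leave alone
- bowl: white ceramic bowl, 100 mm across, 40 mm high, origin centre of underside; leave alone
- block: cork sanding block 100 x 60 x 30 mm, origin centre of underside; leave alone
- scraper: flat scraper lying along its x, 190 mm long; leave alone
Things that resemble listed ones, but are neither listed nor needed, are in the scene too. Several things have the shape of the mug; the one meant has the colours described above.

How it is judged:
On the way, in this order (a step that is already met when the one before it is completed fails the run):
1. the mug and the piggy bank both stand upright on the worktop outside the angle, let go, before the figure is slid in ((x of mug in the frame of fence above 0.03 m or y of mug in the frame of fence above 0.03 m or x of mug in the frame of fence below -0.23 m or y of mug in the frame of fence below -0.35 m) and height (world z) of each of mug, pig below 0.008 m and angle between each of mug, pig's own z axis and vertical below 0.1 rad and linear speed of each of mug, pig below 0.03 m/s and (x of pig in the frame of fence above 0.03 m or y of pig in the frame of fence above 0.03 m or x of pig in the frame of fence below -0.23 m or y of pig in the frame of fence below -0.35 m) and contact force between the fingers and mug below 0.1 N and contact force between the fingers and pig below 0.1 N and horizontal distance between figure and fence above 0.15 m), for 0.2 s.
2. the figure stands home in the corner (x of figure in the frame of fence between -0.0525 and -0.045 m and y of figure in the frame of fence between -0.0525 and -0.045 m and angle between the x axis of figure and the x axis of fence, either way round below 0.04 rad and x of figure_front in the frame of fence below -0.08 m and angle between figure's own z axis and vertical below 0.05 rad and linear speed of figure below 0.02 m/s), for 0.2 s.
At the end, for the whole second after the job is handed in: Mug and piggy bank stand upright on the worktop, centres outside the angle (beyond the end of an arm, or over 30 mm behind an inner face). Figure upright, at rest, plinth within 2.5 mm of both arms, square within 0.04 rad, facing away from the long arm (all of step 2 and (x of mug in the frame of fence above 0.03 m or y of mug in the frame of fence above 0.03 m or x of mug in the frame of fence below -0.23 m or y of mug in the frame of fence below -0.35 m) and height (world z) of each of mug, pig below 0.008 m and angle between each of mug, pig's own z axis and vertical below 0.1 rad and linear speed of each of mug, pig below 0.03 m/s and (x of pig in the frame of fence above 0.03 m or y of pig in the frame of fence above 0.03 m or x of pig in the frame of fence below -0.23 m or y of pig in the frame of fence below -0.35 m)); the robot touches nothing.
It fails at once if the figure is lifted more than 10 mm or tipped more than 0.2 rad (height (world z) of figure above 0.01 m or angle between figure's own z axis and vertical above 0.2 rad).
It fails at once if the figure is pressed or squeezed with more than 45 N (contact force between any of the fingers, the arm and figure above 45 N).
It fails at once if the mug or the piggy bank is knocked over (angle between any of mug, pig's own z axis and vertical above 0.6 rad).
It fails at once if one of the other things is moved more than 30 mm (distance of any of jar, tin, bowl, block, scraper from where it was at the start of the episode above 0.03 m).
It also fails if it takes over 72 s, if anything falls off the work surface, if the arm or the gripper's body presses on something with over 40 N, if the wrist force passes 120 N, or if a joint passes its speed limit or range.

## Working session

There is one attempt and no reset: what is moved stays moved. The work goes in short steps, Python scripts to look and compute and a shell command to move; the robot and the scene stay as the last step left them, time stands still between calls to the robot, and variables do not carry over. Pictures are saved under pics/ and viewed, at most 10 in all, crops included, and the job is handed in when it is done.

```bash
mkdir -p pics
cat > h.py <<'E'
import numpy as np,cv2
from bench import ctrl
def cloud(im):
    K=np.array(im["camera_matrix"],float);D=np.array(im["dist_coeffs"],float);T=np.array(im["extrinsics"])
    h,w=im["depth"].shape
    u,v=np.meshgrid(np.arange(w),np.arange(h))
    p=cv2.undistortPoints(np.stack([u,v],-1).reshape(-1,1,2).astype(float),K,D).reshape(h,w,2)
    d=im["depth"]
    P=np.stack([p[...,0]*d,-p[...,1]*d,-d,np.ones_like(d)],-1)@T.T
    P=P[...,:3];P[d<=0]=np.nan
    return P
def save(im,n,box=None,s=1):
    c=im["color"][...,::-1]
    if box: c=c[box[1]:box[3],box[0]:box[2]]
    cv2.imwrite("pics/"+n,cv2.resize(c,None,fx=s,fy=s))
E
python3 - <<'E'
from h import *
np.set_printoptions(precision=3,suppress=True)
for cam in("top","scene"):
    im=ctrl.get_image(cam);P=cloud(im);save(im,cam+"0.png")
    print(cam,im["extrinsics"][:3,3])
    for q in("fence","figure","mug","pig","jar","tin","bowl","block","scraper"):
        for r in ctrl.outline_of(q,cam)[:4]:
            p=P[r["mask"]];p=p[~np.isnan(p[:,0])]
            if len(p)==0: continue
            print(q,round(r["confidence"],2),np.round(r["bbox"]),np.median(p,0),np.percentile(p,2,0),np.percentile(p,98,0))
print(ctrl.get_state())
E
```

```text
top [ 0.348 -0.008  1.235]
fence 0.71 [342. 187. 116.  70.] [ 0.686 -0.028  0.029] [ 0.488 -0.267 -0.   ] [0.709 0.093 0.034]
fence 0.63 [436. 266.  27.  29.] [ 0.348 -0.409  0.019] [ 0.303 -0.446  0.002] [ 0.392 -0.359  0.042]
figure 0.96 [375. 198.  34.  40.] [ 0.544 -0.183  0.152] [ 0.507 -0.233  0.034] [ 0.596 -0.144  0.181]
mug 0.77 [257. 197.  32.  31.] [0.564 0.2   0.027] [ 0.523  0.147 -0.001] [0.588 0.231 0.087]
mug 0.58 [333. 247.  32.  17.] [ 0.406 -0.072  0.006] [ 0.372 -0.102 -0.002] [ 0.434 -0.015  0.087]
mug 0.55 [316. 185.  23.  32.] [ 0.617 -0.001  0.026] [ 0.572 -0.035 -0.001] [0.649 0.039 0.087]
pig 0.94 [193. 216.  34.  26.] [0.481 0.381 0.073] [ 0.446  0.341 -0.001] [0.519 0.434 0.085]
jar 0.81 [334. 130.  15.  26.] [ 0.776 -0.048  0.087] [ 0.761 -0.073  0.011] [ 0.811 -0.023  0.094]
jar 0.61 [194. 218.  31.  24.] [0.481 0.381 0.074] [0.447 0.341 0.043] [0.518 0.433 0.085]
tin 0.72 [274. 159.  19.  27.] [0.672 0.138 0.097] [0.653 0.113 0.   ] [0.706 0.169 0.104]
bowl 0.9 [436. 264.  27.  31.] [ 0.346 -0.409  0.019] [ 0.303 -0.446  0.003] [ 0.389 -0.36   0.042]
bl
[... 1377 characters left out ...]
    0.035]
scraper 0.65 [474. 272.  67.  29.] [0.295 0.402 0.003] [ 0.234  0.366 -0.003] [0.413 0.448 0.021]
scraper 0.23 [251. 112.  25.  20.] [ 0.527 -0.438  0.027] [ 0.476 -0.484 -0.003] [ 0.573 -0.4    0.035]
{'time': 1.0, 'joint_positions': array([ 1.26 ,  0.321, -0.07 ,  1.45 ,  0.023,  1.371, -0.057]), 'qd': array([ 0.001,  0.   , -0.   ,  0.001,  0.001,  0.   ,  0.   ]), 'joint_torque': array([  0.   , -49.111,  -0.403, -31.277,  -0.064,   0.034,  -0.   ]), 'position': array([ 0.207, -0.616,  0.234]), 'tool_rot': array([ 3.1  ,  0.508, -0.   ]), 'ft_force': array([ 0.236,  0.445, -0.115]), 'torque': array([ 0.032, -0.017, -0.02 ]), 'grip_force': 0.0, 'grip_width': 0.9979110410437095}
```

View pics/top0.png

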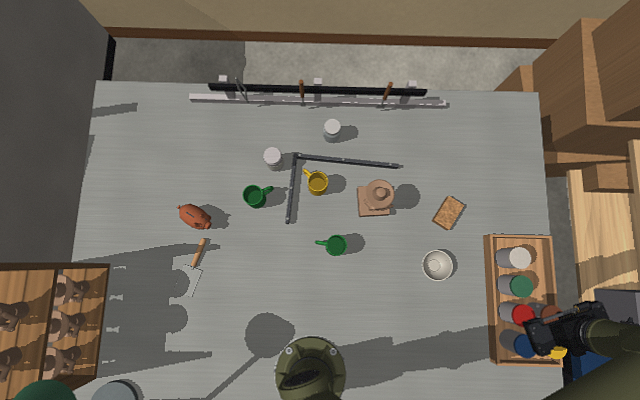

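View pics/scene0.png

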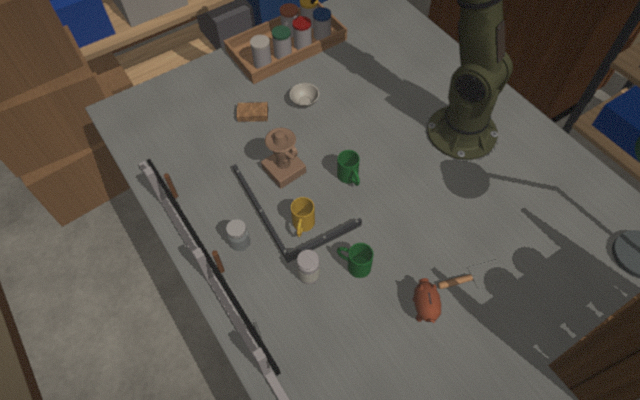

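Candidates for the mug, by pixel in the top view: yellow (317,183) inside the angle, green (255,196) and green (336,245). By the description I choose the yellow one. The pig is at (194,216), and the unpainted figure is at (377,197) inside the long arm.

```bash
cat > m.py <<'E'
from h import *
from scipy.optimize import minimize,least_squares
np.set_printoptions(precision=4,suppress=True)
def pts():
    A=[];C=[]
    for cam in("top","scene"):
        im=ctrl.get_image(cam);P=cloud(im);ok=~np.isnan(P[...,0]);A.append(P[ok]);C.append(im["color"][ok])
    return np.vstack(A),np.vstack(C).astype(float)
def fence(A):
    s=A[(A[:,2]>.022)&(A[:,2]<.036)&(A[:,0]>.4)&(A[:,0]<.8)&(A[:,1]>-.35)&(A[:,1]<.15)]
    def d(p,q):
        c,sn=np.cos(p[2]),np.sin(p[2]);v=q-p[:2];X=v[:,0]*c+v[:,1]*sn;Y=-v[:,0]*sn+v[:,1]*c
        a=np.hypot(X-np.clip(X,0,.012),Y-np.clip(Y,-.35,.012));b=np.hypot(X-np.clip(X,-.23,.012),Y-np.clip(Y,0,.012))
        return np.minimum(a,b)
    def cost(p): return np.minimum(d(p,s[:,:2]),.015).sum()+0
    best=min((minimize(cost,[x,y,t],method="Nelder-Mead",options=dict(xatol=1e-5,fatol=1e-6,maxiter=900)) for x in(.69,.71) for y in(.07,.09) for t in(-.15,-.07,0.02)),key=lambda r:r.fun)
    q=s[d(best.x,s[:,:2])<.008,:2]
    v=q-best.x[:2];c,sn=np.cos(best.x[2]),np.sin(best.x[2]);X=v[:,0]*c+v[:,1]*sn;Y=-v[:,0]*sn+v[:,1]*c
    l=Y<-.03;m=X<-.03
    print("long X",np.percentile(X[l],[2,50,98]),"Ymin",Y.min(),"short Y",np.percentile(Y[m],[2,50,98]),"Xmin",X.min(),len(q))
    return best.x
def plinth(A,lo,hi):
    s=A[(A[:,2]>.036)&(A[:,2]<.046)&(A[:,:2]>lo).all(1)&(A[:,:2]<hi).all(1)][:,:2]
    # robust square fit: keep points inside 0.1 square w/ small margin and square tight
    s=s.astype(np.float32);return cv2.minAreaRect(s),len(s)
E
python3 - <<'E'
from m import *
A,C=pts()
f=fence(A);print("fence",f)
r,n=plinth(A,[.45,-.27],[.63,-.12]);print("plinth",r,n);print(cv2.boxPoints(r))
B=A[(A[:,2]>.003)&(A[:,2]<.034)&(A[:,0]>.45)&(A[:,0]<.63)&(A[:,1]>-.27)&(A[:,1]<-.12)];print("sides rect",cv2.minAreaRect(B[:,:2].astype(np.float32)))
T=A[(A[:,2]>.16)&(A[:,0]>.45)&(A[:,0]<.63)&(A[:,1]>-.27)&(A[:,1]<-.12)];print("hat top",T.mean(0))
y=(C[:,0]>C[:,2]*2)&(C[:,1]>C[:,2]*1.8)&(A[:,2]>.08)&(A[:,2]<.092)&(abs(A[:,0]-.61)<.07)&(abs(A[:,1])<.07)
rim=A[y];sol=least_squares(lambda p:np.hypot(rim[:,0]-p[0],rim[:,1]-p[1])-.032,[.61,-.01],loss="soft_l1",f_scale=.002).x
print("mug",sol,len(rim))
y=(C[:,0]>C[:,2]*2)&(C[:,1]>C[:,2]*1.8)&(A[:,2]>.02)&(abs(A[:,0]-.61)<.09)&(abs(A[:,1])<.09)
q=A[y];d=q[:,:2]-sol;h=d[np.hypot(*d.T)>.039];print("handle",h.mean(0),len(h),np.arctan2(h[:,1].mean(),h[:,0].mean()),np.hypot(*h.T).max())
a=ctrl.get_image("scene");c=a["color"][...,::-1][120:260,220:380];cv2.imwrite("pics/crop.png",cv2.resize(c,None,fx=4.5,fy=4.2,interpolation=cv2.INTER_CUBIC))
from scipy.spatial.transform import Rotation as R
print(R.from_rotvec(ctrl.get_state()["tool_rot"]).as_matrix())
E
```

```text
long X [-0.0006  0.0058  0.0126] Ymin -0.3521969147594628 short Y [-0.0003  0.0066  0.0124] Xmin -0.22980402501937935 1508
fence [ 0.7009  0.0684 -0.0789]
plinth ((0.5559613704681396, -0.1930592656135559), (0.10174313187599182, 0.10059572756290436), 4.760773181915283) 795
[[ 0.5011 -0.1472]
 [ 0.5094 -0.2474]
 [ 0.6108 -0.239 ]
 [ 0.6025 -0.1387]]
sides rect ((0.5392532348632812, -0.19481125473976135), (0.1766107976436615, 0.14985379576683044), 0.9943873286247253)
hat top [ 0.556  -0.1899  0.1733]
mug [ 0.6047 -0.0058] 142
handle [0.0368 0.0385] 86 0.8082145535157318 0.06877603074624608
[[ 0.9477  0.3192 -0.    ]
 [ 0.3192 -0.9477 -0.0001]
 [-0.0001  0.0001 -1.    ]]
```

View pics/crop.png

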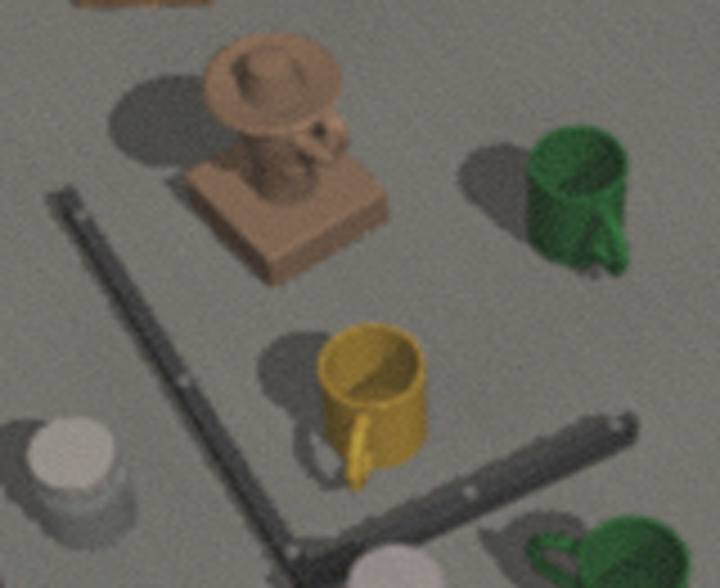

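The crop shows the yellow mug at crop (372,395) with its handle pointing at the corner. The figure is at (285,160) with its guitar towards the robot (−x), and the green mugs are the look-alikes. The fence fit matches the given sizes: arms of 352 mm and 230 mm, bar 12 mm. The mug is at (0.605,−0.006) and the figure at (0.556,−0.193), turned 0.16 rad relative to the fence.

```bash
cat > go.py <<'E'
# python3 go.py x y z [closing-dir angle, tool down] -> slide/angular numbers needed from the measured pose
import sys
from h import *
from scipy.spatial.transform import Rotation as R
def need(t,Rt=None):
    s=ctrl.get_state();Rm=R.from_rotvec(s["tool_rot"])
    sl=Rm.inv().apply(np.array(t)-s["position"])/.25
    an=np.zeros(3) if Rt is None else (Rm.inv()*Rt).as_rotvec()/np.radians(30)
    print("t%.1f"%s["time"],"pos",s["position"].round(4),"slide",sl.round(4),"ang",an.round(4),"F",np.round(s["ft_force"],1),"grip",round(s["grip_width"],3),round(s["grip_force"],1))
def down(a,tilt=0):
    y=np.array([np.cos(a),np.sin(a),0]);z=np.array([0,0,-1.]);x=np.cross(y,z)
    return R.from_matrix(np.stack([x,y,z],1))
if __name__=="__main__":
    v=[float(a) for a in sys.argv[1:]];need(v[:3],down(v[3]) if len(v)>3 else None)
E
python3 -m inch '[{"slide":[0.76,-0.6,0],"angular":[0,0,0],"claw":1},{"slide":[0.76,-0.6,0],"angular":[0,0,0],"claw":1},{"slide":[0.76,-0.6,0],"angular":[0,0,0],"claw":1},{"slide":[0.76,-0.6,0],"angular":[0,0,0],"claw":1},{"slide":[0.76,-0.6,0],"angular":[0,0,0],"claw":1},{"slide":[0.76,-0.6,0],"angular":[0,0,0],"claw":1}]' 10
python3 -m inch '[{"slide":[0.76,-0.6,0],"angular":[0,0,0],"claw":1},{"slide":[0.76,-0.6,0],"angular":[0,0,0],"claw":1},{"slide":[0.76,-0.6,0],"angular":[0,0,0],"claw":1},{"slide":[0.76,-0.6,0],"angular":[0,0,0],"claw":1},{"slide":[0.76,-0.6,0],"angular":[0,0,0],"claw":1},{"slide":[0.76,-0.6,0],"angular":[0,0,0],"claw":1}]'
python3 -m inch '[{"slide":[0.76,-0.6,0],"angular":[0,0,-0.92],"claw":1},{"slide":[0.76,-0.6,0],"angular":[0,0,-0.92],"claw":1},{"slide":[0.76,-0.6,0],"angular":[0,0,-0.92],"claw":1},{"slide":[0.76,-0.6,0],"angular":[0,0,-0.92],"claw":1},{"slide":[0.76,-0.6,0],"angular":[0,0,-0.92],"claw":1},{"slide":[0.76,-0.6,0],"angular":[0,0,-0.92],"claw":1},{"slide":[0.76,-0.6,0],"angular":[0,0,-0.92],"claw":1}]'
python3 go.py 0.6047 -0.0058 0.042 -0.763
```

```text
time: 1.75
position: [0.3448, -0.4071, 0.2342]
tool_rot: [-3.096, -0.525, -0.004]
ft_force: [-0.7, -0.9, 0.5]
grip_width: 1.0
grip_force: 0.0
time: 2.35
position: [0.4753, -0.2038, 0.2341]
tool_rot: [-3.096, -0.524, -0.005]
ft_force: [0.2, -0.2, 0.2]
grip_width: 0.997
grip_force: 0.0
time: 3.05
position: [0.6041, -0.0076, 0.2331]
tool_rot: [-2.888, -1.235, 0.001]
ft_force: [-0.7, -1.0, -0.7]
grip_width: 1.003
grip_force: 0.0
t3.0 pos [ 0.6041 -0.0076  0.2331] slide [ 0.0073 -0.0028  0.7643] ang [-0.0011  0.0013  0.0007] F [-0.7 -1.  -0.7] grip 1.003 0.0
```

```bash
python3 -m inch '[{"slide":[0.007,0,0.2],"angular":[0,0,0],"claw":1},{"slide":[0.007,0,0.35],"angular":[0,0,0],"claw":1},{"slide":[0.007,0,0.5],"angular":[0,0,0],"claw":1},{"slide":[0.007,0,0.65],"angular":[0,0,0],"claw":1},{"slide":[0.007,0,0.76],"angular":[0,0,0],"claw":1},{"slide":[0.007,0,0.76],"angular":[0,0,0],"claw":1},{"slide":[0.007,0,0.76],"angular":[0,0,0],"claw":1}]' 12
python3 -m inch '[{"slide":[0,0,0],"angular":[0,0,0],"claw":-0.5},{"slide":[0,0,0],"angular":[0,0,0],"claw":-0.5},{"slide":[0,0,0],"angular":[0,0,0],"claw":-0.5},{"slide":[0,0,0],"angular":[0,0,0],"claw":-0.5},{"slide":[0,0,0],"angular":[0,0,0],"claw":-0.5},{"slide":[0,0,0],"angular":[0,0,0],"claw":-0.5},{"slide":[0,0,0],"angular":[0,0,0],"claw":-0.5},{"slide":[0,0,0],"angular":[0,0,0],"claw":-0.5}]' 12
```

```text
time: 3.75
position: [0.6051, -0.0085, 0.044]
tool_rot: [2.89, 1.229, -0.001]
ft_force: [0.3, -0.1, -0.2]
grip_width: 1.003
grip_force: 0.0
time: 4.55
position: [0.6058, -0.0064, 0.0445]
tool_rot: [2.889, 1.233, 0.001]
ft_force: [-1.7, 0.2, 5.6]
grip_width: 0.736
grip_force: 12.0
```

```bash
python3 -m inch '[{"slide":[0,0,-0.1],"angular":[0,0,0],"claw":-0.5},{"slide":[0,0,-0.25],"angular":[0,0,0],"claw":-0.5},{"slide":[0,0,-0.4],"angular":[0,0,0],"claw":-0.5},{"slide":[0,0,-0.55],"angular":[0,0,0],"claw":-0.5},{"slide":[0,0,-0.6],"angular":[0,0,0],"claw":-0.5},{"slide":[0,0,-0.6],"angular":[0,0,0],"claw":-0.5},{"slide":[0,0,-0.6],"angular":[0,0,0],"claw":-0.5}]'
python3 go.py 0.65 0.32 0.046 -0.763
```

```text
time: 5.25
position: [0.6042, -0.0066, 0.1915]
tool_rot: [-2.889, -1.232, 0.004]
ft_force: [-0.3, 0.2, -3.2]
grip_width: 0.738
grip_force: 12.0
t5.2 pos [ 0.6042 -0.0066  0.1915] slide [ 1.0713 -0.7706  0.5814] ang [-0.0037  0.004  -0.0025] F [-0.3  0.2 -3.2] grip 0.738 12.0
```

```bash
python3 -m inch '[{"slide":[0.1,-0.07,0],"angular":[0,0,0],"claw":-0.5},{"slide":[0.23,-0.17,0],"angular":[0,0,0],"claw":-0.5},{"slide":[0.37,-0.27,0],"angular":[0,0,0],"claw":-0.5},{"slide":[0.51,-0.37,0],"angular":[0,0,0],"claw":-0.5},{"slide":[0.65,-0.47,0],"angular":[0,0,0],"claw":-0.5},{"slide":[0.79,-0.57,0],"angular":[0,0,0],"claw":-0.5},{"slide":[0.92,-0.66,0],"angular":[0,0,0],"claw":-0.5},{"slide":[1,-0.72,0],"angular":[0,0,0],"claw":-0.5},{"slide":[1,-0.72,0],"angular":[0,0,0],"claw":-0.5},{"slide":[1,-0.72,0],"angular":[0,0,0],"claw":-0.5}]'
python3 go.py 0.65 0.32 0.046 -0.763
```

```text
time: 6.25
position: [0.6469, 0.2987, 0.1902]
tool_rot: [2.888, 1.235, -0.008]
ft_force: [0.3, -0.7, -2.0]
grip_width: 0.734
grip_force: 12.0
t6.2 pos [0.6469 0.2987 0.1902] slide [ 0.0728 -0.0491  0.5767] ang [-0.003   0.0088  0.0013] F [ 0.3 -0.7 -2. ] grip 0.734 12.0
```

```bash
python3 -m inch '[{"slide":[0.07,-0.05,0.1],"angular":[0,0,0],"claw":-0.5},{"slide":[0.07,-0.05,0.22],"angular":[0,0,0],"claw":-0.5},{"slide":[0.07,-0.05,0.34],"angular":[0,0,0],"claw":-0.5},{"slide":[0.07,-0.05,0.44],"angular":[0,0,0],"claw":-0.5},{"slide":[0.07,-0.05,0.51],"angular":[0,0,0],"claw":-0.5},{"slide":[0.07,-0.05,0.55],"angular":[0,0,0],"claw":-0.5},{"slide":[0.07,-0.05,0.57],"angular":[0,0,0],"claw":-0.5},{"slide":[0.07,-0.05,0.57],"angular":[0,0,0],"claw":-0.5},{"slide":[0.07,-0.05,0.57],"angular":[0,0,0],"claw":-0.5}]'
python3 go.py 0.65 0.32 0.046 -0.763
```

```text
time: 7.15
position: [0.6521, 0.3203, 0.0524]
tool_rot: [-2.89, -1.233, -0.003]
ft_force: [0.4, 0.4, -1.1]
grip_width: 0.736
grip_force: 12.0
t7.2 pos [0.6521 0.3203 0.0524] slide [-0.0067 -0.0053  0.0255] ang [ 0.0014 -0.0036 -0.0028] F [ 0.4  0.4 -1.1] grip 0.736 12.0
```

```bash
python3 -m inch '[{"slide":[0,0,0.012],"angular":[0,0,0],"claw":-0.5},{"slide":[0,0,0.02],"angular":[0,0,0],"claw":-0.5},{"slide":[0,0,0.024],"angular":[0,0,0],"claw":-0.5},{"slide":[0,0,0.024],"angular":[0,0,0],"claw":-0.5}]'
```

```text
time: 7.55
position: [0.6513, 0.3198, 0.0449]
tool_rot: [2.889, 1.233, -0.0]
ft_force: [0.7, -0.1, -1.5]
grip_width: 0.738
grip_force: 12.0
```

```bash
python3 -m inch '[{"slide":[0,0,0.006],"angular":[0,0,0],"claw":-0.5},{"slide":[0,0,0.006],"angular":[0,0,0],"claw":-0.5}]'
python3 -m inch '[{"slide":[0,0,0],"angular":[0,0,0],"claw":1},{"slide":[0,0,0],"angular":[0,0,0],"claw":1},{"slide":[0,0,0],"angular":[0,0,0],"claw":1},{"slide":[0,0,0],"angular":[0,0,0],"claw":1},{"slide":[0,0,0],"angular":[0,0,0],"claw":1},{"slide":[0,0,0],"angular":[0,0,0],"claw":1}]'
python3 -m inch '[{"slide":[0,0,-0.1],"angular":[0,0,0],"claw":1},{"slide":[0,0,-0.2],"angular":[0,0,0],"claw":1},{"slide":[0,0,-0.4],"angular":[0,0,0],"claw":1},{"slide":[0,0,-0.6],"angular":[0,0,0],"claw":1},{"slide":[0,0,-0.8],"angular":[0,0,0],"claw":-1},{"slide":[0,0,-0.8],"angular":[0,0,0],"claw":-1},{"slide":[0,0,-0.8],"angular":[0,0,0],"claw":-1}]'
python3 - <<'E'
from m import *
A,C=pts()
print(plinth(A,[.45,-.27],[.63,-.12]))
for q in("mug","figure"):
  for r in ctrl.find_in(q,"top"): print(q,r)
im=ctrl.get_image("top");save(im,"t1.png",(180,100,460,290),2.8)
E
```

```text
time: 7.75
position: [0.6514, 0.32, 0.0446]
tool_rot: [2.889, 1.233, 0.0]
ft_force: [-2.5, -1.2, 4.0]
grip_width: 0.743
grip_force: 12.0
time: 8.35
position: [0.6513, 0.3199, 0.0434]
tool_rot: [2.89, 1.233, -0.0]
ft_force: [0.1, -0.4, -0.4]
grip_width: 0.998
grip_force: 0.0
time: 9.05
position: [0.6519, 0.3206, 0.2456]
tool_rot: [-2.89, -1.233, -0.006]
ft_force: [-0.1, -0.4, -1.7]
grip_width: 0.812
grip_force: 0.0
(((0.5557805895805359, -0.1931670606136322), (0.10158626735210419, 0.10302650928497314), 4.457918167114258), 802)
mug {'bbox': [333.2, 247.3, 31.5, 19.4], 'confidence': 0.85}
mug {'bbox': [258.4, 194.9, 28.1, 28.0], 'confidence': 0.7}
mug {'bbox': [229.2, 164.6, 9.8, 19.3], 'confidence': 0.36}
figure {'bbox': [375.2, 200.3, 37.3, 36.2], 'confidence': 0.96}
```

View pics/t1.png

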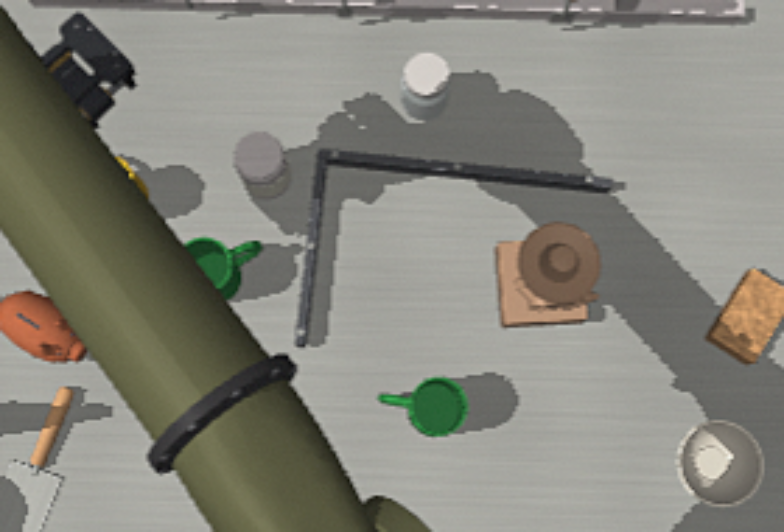

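The angle is now empty. The yellow mug stands at about crop (130,175), behind the short arm and partly hidden by the arm, and the figure hasn't moved. Next I push with the fingers part open and tilted about 40° away. First push is along +Y from behind the plinth, then along +X from its front.

```bash
cat > pu.py <<'E'
# python3 pu.py A|B X Y z tiltdeg : fence-frame TCP target; A pushes +Y, B pushes +X
import sys
from go import *
O=np.array([.7009,.0684]);th=-.0789;Fm=np.array([[np.cos(th),-np.sin(th)],[np.sin(th),np.cos(th)]])
m=sys.argv[1];X,Y,z,t=map(float,sys.argv[2:6]);t=np.radians(t)
p=O+Fm@[X,Y]; a=th+(0 if m=="A" else -np.pi/2)
Rt=down(a)*R.from_rotvec([0,-t,0])
if Rt.apply([0,0,1])@np.r_[Fm@([0,1] if m=="A" else [1,0]),0]*t<0: Rt=down(a)*R.from_rotvec([0,t,0])
s=ctrl.get_state();print("fence pos",(Fm.T@(s["position"][:2]-O)).round(4),"q",s["joint_positions"].round(2))
need([*p,z],Rt)
E
python3 pu.py A -0.124 -0.385 0.25 0
```

```text
fence pos [-0.0697  0.2462] q [-0.06  0.57 -0.68  1.2   0.35  1.49 -1.46]
t9.3 pos [0.6508 0.3193 0.2413] slide [-2.0922  1.43   -0.0295] ang [-0.0039  0.0052 -1.3089] F [ 0.2 -0.8 -0.7] grip 0.586 0.0
```

```bash
python3 -m inch '[{"slide":[-0.7,0.47,-0.02],"angular":[0,0,0],"claw":0.15},{"slide":[-0.7,0.47,-0.02],"angular":[0,0,0],"claw":0.15},{"slide":[-0.7,0.47,-0.02],"angular":[0,0,0],"claw":0.15},{"slide":[-0.7,0.47,-0.02],"angular":[0,0,0],"claw":0.15},{"slide":[-0.7,0.47,-0.02],"angular":[0,0,0],"claw":0.15},{"slide":[-0.7,0.47,-0.02],"angular":[0,0,0],"claw":0.15}]'
python3 -m inch '[{"slide":[-0.7,0.47,-0.02],"angular":[0,0,0],"claw":0.15},{"slide":[-0.7,0.47,-0.02],"angular":[0,0,0],"claw":0.15},{"slide":[-0.7,0.47,-0.02],"angular":[0,0,0],"claw":0.15},{"slide":[-0.7,0.47,-0.02],"angular":[0,0,0],"claw":0.15},{"slide":[-0.7,0.47,-0.02],"angular":[0,0,0],"claw":0.15},{"slide":[-0.7,0.47,-0.02],"angular":[0,0,0],"claw":0.15}]'
python3 -m inch '[{"slide":[-0.69,0.48,0],"angular":[0,0,0],"claw":0.15},{"slide":[-0.69,0.48,0],"angular":[0,0,0],"claw":0.15},{"slide":[-0.69,0.48,0],"angular":[0,0,0],"claw":0.15},{"slide":[-0.69,0.48,0],"angular":[0,0,0],"claw":0.15},{"slide":[-0.69,0.48,0],"angular":[0,0,0],"claw":0.15},{"slide":[-0.69,0.48,0],"angular":[0,0,-1],"claw":0.15},{"slide":[-0.69,0.48,0],"angular":[0,0,-1],"claw":0.15},{"slide":[-0.69,0.48,0],"angular":[0,0,-1],"claw":0.15},{"slide":[-0.69,0.48,0],"angular":[0,0,-1],"claw":0.15},{"slide":[-0.69,0.48,0],"angular":[0,0,-1],"claw":0.15}]'
python3 pu.py A -0.124 -0.385 0.25 25
```

```text
time: 9.9
position: [0.6152, 0.1085, 0.2478]
tool_rot: [2.892, 1.224, -0.003]
ft_force: [-0.6, 1.1, 0.4]
grip_width: 0.577
grip_force: 0.0
time: 10.5
position: [0.5789, -0.096, 0.2529]
tool_rot: [-2.89, -1.229, 0.001]
ft_force: [0.2, 0.5, -0.2]
grip_width: 0.579
grip_force: 0.0
time: 11.5
position: [0.5484, -0.2986, 0.2532]
tool_rot: [-2.465, -1.945, -0.003]
ft_force: [0.6, 0.6, -0.3]
grip_width: 0.574
grip_force: 0.0
fence pos [-0.1231 -0.3779] q [ 0.9   0.3  -0.55  1.47  0.16  1.41  0.11]
t11.5 pos [ 0.5484 -0.2986  0.2532] slide [-0.0286  0.001   0.0128] ang [ 0.0656  0.827  -0.2928] F [ 0.6  0.6 -0.3] grip 0.574 0.0
```

```bash
python3 -m inch '[{"slide":[-0.02,0,0],"angular":[0.066,0.827,-0.293],"claw":0.15},{"slide":[-0.02,0,0],"angular":[0.066,0.827,-0.293],"claw":0.15},{"slide":[-0.02,0,0],"angular":[0.066,0.827,-0.293],"claw":0.15},{"slide":[-0.02,0,0],"angular":[0.066,0.827,-0.293],"claw":0.15},{"slide":[-0.02,0,0],"angular":[0.066,0.827,-0.293],"claw":0.15}]'
python3 pu.py A -0.124 -0.385 0.15 40
```

```text
time: 12.0
position: [0.5455, -0.3068, 0.2524]
tool_rot: [-2.071, -1.9, -0.455]
ft_force: [0.7, 0.6, -0.7]
grip_width: 0.576
grip_force: 0.0
fence pos [-0.1253 -0.3862] q [ 1.06  0.5  -0.57  1.3  -0.13  1.6   0.44]
t12.0 pos [ 0.5455 -0.3068  0.2524] slide [-0.1679  0.0063  0.3735] ang [ 0.0028  0.5035 -0.0138] F [ 0.7  0.6 -0.7] grip 0.576 0.0
```

```bash
python3 -m inch '[{"slide":[-0.05,0,0.12],"angular":[0,0.25,0],"claw":0.15},{"slide":[-0.11,0,0.25],"angular":[0,0.5,-0.01],"claw":0.15},{"slide":[-0.168,0.006,0.373],"angular":[0,0.5,-0.01],"claw":0.15},{"slide":[-0.168,0.006,0.373],"angular":[0,0.5,-0.01],"claw":0.15},{"slide":[-0.168,0.006,0.373],"angular":[0,0.5,-0.01],"claw":0.15}]'
python3 pu.py A -0.124 -0.385 0.022 40
```

```text
time: 12.5
position: [0.5481, -0.3036, 0.1538]
tool_rot: [-1.896, -1.759, -0.691]
ft_force: [0.7, 0.6, 0.9]
grip_width: 0.576
grip_force: 0.0
fence pos [-0.123  -0.3829] q [ 1.12  0.71 -0.58  1.32 -0.23  1.57  0.56]
t12.5 pos [ 0.5481 -0.3036  0.1538] slide [-0.3442 -0.0061  0.3993] ang [0.0023 0.0051 0.0083] F [0.7 0.6 0.9] grip 0.576 0.0
```

```bash
python3 -m inch '[{"slide":[-0.1,0,0.11],"angular":[0,0,0],"claw":0.15},{"slide":[-0.2,0,0.23],"angular":[0,0,0],"claw":0.15},{"slide":[-0.29,0,0.33],"angular":[0,0,0],"claw":0.15},{"slide":[-0.33,0,0.385],"angular":[0,0,0],"claw":0.15},{"slide":[-0.344,-0.006,0.399],"angular":[0,0,0],"claw":0.15},{"slide":[-0.344,-0.006,0.399],"angular":[0,0,0],"claw":0.15},{"slide":[-0.344,-0.006,0.399],"angular":[0,0,0],"claw":0.15}]'
python3 pu.py A -0.124 -0.285 0.021 40
python3 - <<'E'
from h import *
im=ctrl.get_image("scene");save(im,"s2.png",(190,60,390,260),3)
E
```

```text
time: 13.2
position: [0.5465, -0.3093, 0.0223]
tool_rot: [-1.901, -1.758, -0.692]
ft_force: [0.0, 0.0, 0.3]
grip_width: 0.573
grip_force: 0.0
fence pos [-0.1241 -0.3887] q [ 1.11  0.85 -0.54  1.37 -0.18  1.4   0.64]
t13.2 pos [ 0.5465 -0.3093  0.0223] slide [0.3155 0.     0.2693] ang [0.0094 0.0086 0.0048] F [0.  0.  0.3] grip 0.573 0.0
```

View pics/s2.png

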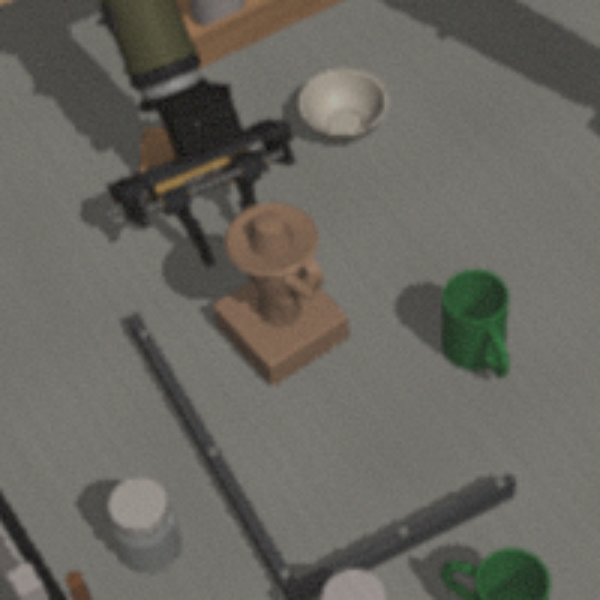

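The view shows both finger tips at crop (210,260) and (250,205), just behind the plinth, with the body clear of the brim. Now the first push along +Y.

```bash
python3 -m inch '[{"slide":[0.031,0,0.026],"angular":[0,0,0],"claw":0.15},{"slide":[0.061,0,0.051],"angular":[0,0,0],"claw":0.15},{"slide":[0.08,0,0.067],"angular":[0,0,0],"claw":0.15},{"slide":[0.1,0,0.084],"angular":[0,0,0],"claw":0.15},{"slide":[0.12,0,0.1],"angular":[0,0,0],"claw":0.15},{"slide":[0.14,0,0.117],"angular":[0,0,0],"claw":0.15},{"slide":[0.16,0,0.134],"angular":[0,0,0],"claw":0.15},{"slide":[0.18,0,0.151],"angular":[0,0,0],"claw":0.15},{"slide":[0.2,0,0.168],"angular":[0,0,0],"claw":0.15},{"slide":[0.22,0,0.185],"angular":[0,0,0],"claw":0.15}]'
cat > fig.py <<'E'
from m import *
O=np.array([.7009,.0684]);th=-.0789;Fm=np.array([[np.cos(th),-np.sin(th)],[np.sin(th),np.cos(th)]])
A,C=pts();Q=(A[:,:2]-O)@Fm
h=(A[:,2]>.14)&(A[:,2]<.19)&(C[:,0]>C[:,2]*1.15)&(Q[:,0]>-.25)&(Q[:,0]<0.03)&(Q[:,1]>-.36)&(Q[:,1]<.05)
c=np.median(Q[h],0)
s=(A[:,2]>.036)&(A[:,2]<.046)&(C[:,0]>C[:,2]*1.15)&(np.abs(Q-c).max(1)<.09)
print("hat",c,"plinth",cv2.minAreaRect((Q[s]*1000).astype(np.float32)),s.sum(),"pct",np.percentile(Q[s],[1,99],axis=0).ravel())
E
python3 fig.py; python3 pu.py A -0.124 -0.215 0.021 40
```

```text
time: 14.25
position: [0.5508, -0.2372, 0.0193]
tool_rot: [-1.901, -1.754, -0.691]
ft_force: [0.1, -3.5, 0.2]
grip_width: 0.574
grip_force: 1.7
hat [-0.1149 -0.2447] plinth ((-115.21984100341797, -260.8173828125), (132.64686584472656, 101.74739074707031), 89.26241302490234) 788 pct [-0.1649 -0.3174 -0.0652 -0.1973]
fence pos [-0.1253 -0.3147] q [ 1.08  0.78 -0.57  1.51 -0.21  1.3   0.6 ]
t14.3 pos [ 0.5511 -0.2354  0.0195] slide [0.3097 0.0053 0.2513] ang [0.0039 0.0026 0.0026] F [ 0.6 -0.7 -0.2] grip 0.575 0.3
```

```bash
python3 -m inch '[{"slide":[0.025,0,0.018],"angular":[0,0,0],"claw":0.15},{"slide":[0.05,0,0.038],"angular":[0,0,0],"claw":0.15},{"slide":[0.075,0,0.058],"angular":[0,0,0],"claw":0.15},{"slide":[0.1,0,0.08],"angular":[0,0,0],"claw":0.15},{"slide":[0.125,0,0.1],"angular":[0,0,0],"claw":0.15},{"slide":[0.15,0,0.12],"angular":[0,0,0],"claw":0.15},{"slide":[0.175,0,0.142],"angular":[0,0,0],"claw":0.15},{"slide":[0.2,0,0.163],"angular":[0,0,0],"claw":0.15},{"slide":[0.225,0,0.184],"angular":[0,0,0],"claw":0.15},{"slide":[0.25,0,0.205],"angular":[0,0,0],"claw":0.15}]'
python3 pu.py A -0.12 -0.135 0.021 40
```

```text
time: 15.35
position: [0.5573, -0.156, 0.0201]
tool_rot: [-1.9, -1.754, -0.691]
ft_force: [-0.8, -2.7, 0.4]
grip_width: 0.58
grip_force: 1.2
fence pos [-0.1254 -0.2351] q [ 1.04  0.72 -0.62  1.64 -0.26  1.19  0.55]
t15.3 pos [ 0.5573 -0.156   0.0201] slide [0.3094 0.0211 0.2539] ang [0.0051 0.005  0.0006] F [-0.8 -2.7  0.4] grip 0.58 1.2
```

```bash
python3 -m inch '[{"slide":[0.025,0,0.02],"angular":[0,0,0],"claw":0.15},{"slide":[0.05,0,0.04],"angular":[0,0,0],"claw":0.15},{"slide":[0.075,0,0.061],"angular":[0,0,0],"claw":0.15},{"slide":[0.1,0,0.082],"angular":[0,0,0],"claw":0.15},{"slide":[0.125,0,0.103],"angular":[0,0,0],"claw":0.15},{"slide":[0.15,0,0.124],"angular":[0,0,0],"claw":0.15},{"slide":[0.175,0,0.145],"angular":[0,0,0],"claw":0.15},{"slide":[0.2,0,0.166],"angular":[0,0,0],"claw":0.15},{"slide":[0.21,0,0.175],"angular":[0,0,0],"claw":0.15}]'
python3 fig.py; python3 pu.py A -0.12 -0.115 0.021 40
```

```text
time: 16.25
position: [0.5627, -0.087, 0.0203]
tool_rot: [-1.898, -1.755, -0.691]
ft_force: [-0.3, -1.5, -0.9]
grip_width: 0.573
grip_force: 1.1
hat [-0.1154 -0.0985] plinth ((-115.31640625, -109.79568481445312), (124.70808410644531, 101.79389190673828), 89.91654205322266) 774 pct [-0.1647 -0.1491 -0.0659 -0.0489]
fence pos [-0.1256 -0.166 ] q [ 1.    0.68 -0.66  1.73 -0.29  1.11  0.49]
t16.4 pos [ 0.5626 -0.0872  0.0204] slide [0.158  0.0223 0.1292] ang [0.0028 0.0027 0.0023] F [-0.5 -0.6 -0.4] grip 0.573 0.0
```

```bash
python3 -m inch '[{"slide":[0.025,0,0.02],"angular":[0,0,0],"claw":0.15},{"slide":[0.05,0,0.04],"angular":[0,0,0],"claw":0.15},{"slide":[0.075,0,0.061],"angular":[0,0,0],"claw":0.15},{"slide":[0.1,0,0.082],"angular":[0,0,0],"claw":0.15},{"slide":[0.115,0,0.095],"angular":[0,0,0],"claw":0.15},{"slide":[0.125,0,0.103],"angular":[0,0,0],"claw":0.15},{"slide":[0.132,0,0.108],"angular":[0,0,0],"claw":0.15},{"slide":[0.136,0,0.112],"angular":[0,0,0],"claw":0.15},{"slide":[0.136,0,0.112],"angular":[0,0,0],"claw":0.15}]'
python3 -m inch '[{"slide":[0.004,0,0.003],"angular":[0,0,0],"claw":0.15},{"slide":[0.008,0,0.006],"angular":[0,0,0],"claw":0.15},{"slide":[0.008,0,0.006],"angular":[0,0,0],"claw":0.15}]'
python3 fig.py; python3 pu.py A -0.12 -0.115 0.021 40
```

```text
time: 17.25
position: [0.5662, -0.0446, 0.0204]
tool_rot: [-1.9, -1.754, -0.691]
ft_force: [-0.5, -2.3, -0.1]
grip_width: 0.578
grip_force: 0.8
time: 17.55
position: [0.5664, -0.0419, 0.0205]
tool_rot: [-1.9, -1.754, -0.691]
ft_force: [-0.6, -1.7, -1.0]
grip_width: 0.575
grip_force: 0.9
hat [-0.1154 -0.0538] plinth ((-114.53319549560547, -71.92816162109375), (101.53880310058594, 140.18006896972656), 0.6939529180526733) 816 pct [-0.1647 -0.1043 -0.0658 -0.0042]
fence pos [-0.1253 -0.1206] q [ 0.96  0.66 -0.68  1.78 -0.32  1.05  0.46]
t17.6 pos [ 0.5665 -0.042   0.0206] slide [0.0184 0.0213 0.0131] ang [0.0047 0.0044 0.0006] F [ 0.2 -1.8 -1.3] grip 0.572 0.8
```

```bash
python3 -m inch '[{"slide":[0.004,0,0.003],"angular":[0,0,0],"claw":0.15},{"slide":[0.008,0,0.007],"angular":[0,0,0],"claw":0.15},{"slide":[0.01,0,0.008],"angular":[0,0,0],"claw":0.15},{"slide":[0.01,0,0.008],"angular":[0,0,0],"claw":0.15}]'
python3 -m inch '[{"slide":[0.003,0,0.0025],"angular":[0,0,0],"claw":0.15},{"slide":[0.003,0,0.0025],"angular":[0,0,0],"claw":0.15}]'
```

```text
time: 18.05
position: [0.5666, -0.0386, 0.0206]
tool_rot: [-1.899, -1.754, -0.691]
ft_force: [-0.5, -0.4, -0.3]
grip_width: 0.577
grip_force: 0.7
time: 18.25
position: [0.5668, -0.038, 0.0206]
tool_rot: [-1.9, -1.754, -0.691]
ft_force: [-1.1, -2.2, -0.8]
grip_width: 0.577
grip_force: 1.0
```

```bash
python3 -m inch '[{"slide":[0.003,0,0.0025],"angular":[0,0,0],"claw":0.15},{"slide":[0.003,0,0.0025],"angular":[0,0,0],"claw":0.15}]'|grep -E "pos|ft"
python3 -m inch '[{"slide":[0.003,0,0.0025],"angular":[0,0,0],"claw":0.15},{"slide":[0.003,0,0.0025],"angular":[0,0,0],"claw":0.15}]'|grep -E "pos|ft"
python3 fig.py
```

```text
position: [0.5671, -0.0377, 0.0206]
ft_force: [0.6, -3.7, -0.8]
position: [0.5672, -0.0374, 0.0205]
ft_force: [-0.2, -6.9, 0.8]
hat [-0.1151 -0.0496] plinth ((-115.27677917480469, -62.61962890625), (127.31378936767578, 101.19860076904297), 89.41117858886719) 816 pct [-0.1645 -0.1    -0.0654 -0.0001]
```

```bash
python3 -m inch '[{"slide":[-0.05,0,-0.04],"angular":[0,0,0],"claw":0.15},{"slide":[-0.12,0,-0.1],"angular":[0,0,0],"claw":0.15},{"slide":[-0.18,0,-0.15],"angular":[0,0,0],"claw":0.15},{"slide":[-0.18,0,-0.15],"angular":[0,0,0],"claw":0.15},{"slide":[-0.06,0,-0.3],"angular":[0,0,0],"claw":0.15},{"slide":[0.06,0,-0.45],"angular":[0,0,0],"claw":0.15},{"slide":[0.2,0,-0.6],"angular":[0,0,0],"claw":0.15},{"slide":[0.33,0,-0.76],"angular":[0,0,0],"claw":0.15},{"slide":[0.33,0,-0.76],"angular":[0,0,0],"claw":0.15}]'
python3 pu.py B -0.205 -0.06 0.26 0; python3 fig.py
```

```text
time: 19.65
position: [0.565, -0.094, 0.2264]
tool_rot: [-1.901, -1.763, -0.699]
ft_force: [0.7, 0.4, -0.2]
grip_width: 0.574
grip_force: 0.0
fence pos [-0.1227 -0.1726] q [ 1.06  0.43 -0.73  1.59 -0.39  1.43  0.37]
t19.6 pos [ 0.565  -0.094   0.2264] slide [ 0.4349 -0.3279  0.181 ] ang [-1.018  -1.0541  2.8751] F [ 0.7  0.4 -0.2] grip 0.574 0.0
hat [-0.1147 -0.0474] plinth ((-114.69961547851562, -49.435089111328125), (101.75301361083984, 101.95191955566406), 0.24599510431289673) 808 pct [-0.165  -0.0988 -0.0655  0.0005]
```

```bash
python3 -m inch '[{"slide":[0.1,-0.15,-0.1],"angular":[0,0,0],"claw":0.15},{"slide":[0.1,-0.35,-0.1],"angular":[0,0,0],"claw":0.15},{"slide":[0.1,-0.4,-0.1],"angular":[0,-0.3,0],"claw":0.15},{"slide":[0.1,-0.4,-0.1],"angular":[0,-0.55,0],"claw":0.15},{"slide":[0.1,-0.4,-0.1],"angular":[0,-0.8,0],"claw":0.15},{"slide":[0.1,-0.4,-0.1],"angular":[0,-1,0],"claw":0.15},{"slide":[0.1,-0.4,-0.1],"angular":[0,-1,0],"claw":0.15}]'
python3 pu.py B -0.225 -0.06 0.24 0
```

```text
time: 20.45
position: [0.4622, -0.0793, 0.2541]
tool_rot: [-2.212, -2.057, -0.191]
ft_force: [0.4, -0.3, -0.3]
grip_width: 0.578
grip_force: 0.0
fence pos [-0.2263 -0.166 ] q [ 1.11 -0.04 -0.84  1.81 -0.2   1.39  0.24]
t20.4 pos [ 0.4622 -0.0793  0.2541] slide [0.4083 0.0075 0.1278] ang [-0.2544 -0.2582  3.0033] F [ 0.4 -0.3 -0.3] grip 0.578 0.0
```

```bash
python3 -m inch '[{"slide":[0.15,0,0],"angular":[-0.1,-0.1,1],"claw":0.15},{"slide":[0.3,0,0.06],"angular":[-0.1,-0.1,1],"claw":0.15},{"slide":[0.4,0,0.06],"angular":[-0.1,-0.1,1],"claw":0.15},{"slide":[0.4,0,0.06],"angular":[-0.1,-0.1,1],"claw":0.15},{"slide":[0.4,0,0.06],"angular":[-0.1,-0.1,1],"claw":0.15}]'
python3 -m inch '[{"slide":[0,0,0],"angular":[0,0,1],"claw":0.15},{"slide":[0,0,0],"angular":[0,0,1],"claw":0.15},{"slide":[0,0,0],"angular":[0,0,1],"claw":0.15},{"slide":[0,0,0],"angular":[0,0,1],"claw":0.15},{"slide":[0,0,0],"angular":[0,0,1],"claw":0.15}]'
python3 pu.py B -0.225 -0.06 0.24 20
```

```text
time: 20.95
position: [0.4697, 0.0175, 0.2556]
tool_rot: [-2.715, -1.42, -0.138]
ft_force: [-0.1, -0.9, -0.4]
grip_width: 0.576
grip_force: 0.0
time: 21.45
position: [0.47, 0.0157, 0.2558]
tool_rot: [-2.971, -0.662, -0.104]
ft_force: [-0.1, 0.6, -0.6]
grip_width: 0.573
grip_force: 0.0
fence pos [-0.226  -0.0707] q [ 1.13 -0.15 -1.03  1.85 -0.24  1.34 -0.97]
t21.4 pos [0.47   0.0157 0.2558] slide [ 0.0191 -0.0301  0.0679] ang [-0.3592  0.5269  0.9414] F [-0.1  0.6 -0.6] grip 0.573 0.0
```

```bash
python3 -m inch '[{"slide":[0.02,-0.03,0.068],"angular":[-0.36,0.527,0.941],"claw":0.15},{"slide":[0.02,-0.03,0.068],"angular":[-0.36,0.527,0.941],"claw":0.15},{"slide":[0.02,-0.03,0.068],"angular":[-0.36,0.527,0.941],"claw":0.15},{"slide":[0.02,-0.03,0.068],"angular":[-0.36,0.527,0.941],"claw":0.15},{"slide":[0.02,-0.03,0.068],"angular":[-0.36,0.527,0.941],"claw":0.15},{"slide":[0.02,-0.03,0.068],"angular":[-0.36,0.527,0.941],"claw":0.15}]'
python3 pu.py B -0.22 -0.06 0.15 38
```

```text
time: 22.05
position: [0.4729, 0.0244, 0.2427]
tool_rot: [3.087, -0.026, 0.489]
ft_force: [0.0, -0.7, 0.4]
grip_width: 0.576
grip_force: 0.0
fence pos [-0.2238 -0.0618] q [ 0.22 -0.3  -0.31  2.08 -0.05  1.03 -1.66]
t22.1 pos [0.4729 0.0244 0.2427] slide [-0.0996 -0.0115  0.3573] ang [-0.0309  0.6654  0.114 ] F [ 0.  -0.7  0.4] grip 0.576 0.0
```

```bash
python3 -m inch '[{"slide":[-0.05,-0.011,0.18],"angular":[0,0,0],"claw":0.15},{"slide":[-0.1,-0.011,0.357],"angular":[0,0,0],"claw":0.15},{"slide":[-0.1,-0.011,0.357],"angular":[-0.03,0.3,0.11],"claw":0.15},{"slide":[-0.1,-0.011,0.357],"angular":[-0.03,0.665,0.114],"claw":0.15},{"slide":[-0.1,-0.011,0.357],"angular":[-0.03,0.665,0.114],"claw":0.15},{"slide":[-0.1,-0.011,0.357],"angular":[-0.03,0.665,0.114],"claw":0.15}]'
python3 pu.py B -0.21 -0.06 0.022 38
```

```text
time: 22.65
position: [0.5011, 0.0319, 0.1264]
tool_rot: [2.938, -0.115, 0.991]
ft_force: [0.1, -0.5, 0.5]
grip_width: 0.578
grip_force: 0.0
fence pos [-0.1963 -0.0522] q [ 0.15 -0.3  -0.38  2.45  0.28  0.37 -2.12]
t22.6 pos [0.5011 0.0319 0.1264] slide [-0.2968  0.0262  0.2995] ang [0.0239 0.0228 0.0092] F [ 0.1 -0.5  0.5] grip 0.578 0.0
```

```bash
python3 pu.py B -0.22 -0.06 0.1 27
```

```text
fence pos [-0.1963 -0.0522] q [ 0.15 -0.3  -0.38  2.45  0.28  0.37 -2.12]
t22.6 pos [0.5011 0.0319 0.1264] slide [-0.1395  0.0304  0.0271] ang [ 0.0247 -0.3439  0.0069] F [ 0.1 -0.5  0.5] grip 0.578 0.0
```

```bash
python3 -m inch '[{"slide":[0,0,0],"angular":[0.02,-0.344,0],"claw":0.15},{"slide":[0,0,0],"angular":[0.02,-0.344,0],"claw":0.15},{"slide":[0,0,0],"angular":[0.02,-0.344,0],"claw":0.15}]'
python3 pu.py B -0.215 -0.06 0.1 27
```

```text
time: 22.95
position: [0.5009, 0.0301, 0.1264]
tool_rot: [3.033, -0.124, 0.723]
ft_force: [-0.8, 0.5, -0.7]
grip_width: 0.577
grip_force: 0.0
fence pos [-0.1964 -0.0539] q [ 0.04 -0.21 -0.22  2.31  0.14  0.59 -1.94]
t22.9 pos [0.5009 0.0301 0.1264] slide [-0.114   0.0244  0.0607] ang [ 0.0057  0.0057 -0.0036] F [-0.8  0.5 -0.7] grip 0.577 0.0
```

```bash
python3 -m inch '[{"slide":[-0.114,0.024,0.061],"angular":[0,0,0],"claw":0.15},{"slide":[-0.114,0.024,0.061],"angular":[0,0,0],"claw":0.15},{"slide":[-0.114,0.024,0.061],"angular":[0,0,0],"claw":0.15}]'
python3 pu.py B -0.205 -0.06 0.021 27
```

```text
time: 23.25
position: [0.4804, 0.0262, 0.0992]
tool_rot: [3.032, -0.122, 0.724]
ft_force: [0.3, 0.3, 0.1]
grip_width: 0.576
grip_force: 0.0
fence pos [-0.2165 -0.0595] q [ 0.05 -0.22 -0.23  2.38  0.15  0.53 -1.96]
t23.2 pos [0.4804 0.0262 0.0992] slide [-0.1005  0.0011  0.2997] ang [ 0.0072  0.0041 -0.0007] F [0.3 0.3 0.1] grip 0.576 0.0
```

```bash
python3 pu.py B -0.192 -0.05 0.0992 27;python3 pu.py B -0.192 -0.05 0.021 27
```

```text
fence pos [-0.2165 -0.0595] q [ 0.05 -0.22 -0.23  2.38  0.15  0.53 -1.96]
t23.2 pos [0.4804 0.0262 0.0992] slide [ 0.0873 -0.038   0.044 ] ang [ 0.0072  0.0041 -0.0007] F [0.3 0.3 0.1] grip 0.576 0.0
fence pos [-0.2165 -0.0595] q [ 0.05 -0.22 -0.23  2.38  0.15  0.53 -1.96]
t23.2 pos [0.4804 0.0262 0.0992] slide [-0.0541 -0.039   0.323 ] ang [ 0.0072  0.0041 -0.0007] F [0.3 0.3 0.1] grip 0.576 0.0
```

```bash
python3 -m inch '[{"slide":[0.05,-0.038,0.03],"angular":[0,0,0],"claw":0.15},{"slide":[0.087,-0.038,0.044],"angular":[0,0,0],"claw":0.15},{"slide":[0.087,-0.038,0.044],"angular":[0,0,0],"claw":0.15},{"slide":[0.037,-0.038,0.144],"angular":[0,0,0],"claw":0.15},{"slide":[0.017,-0.038,0.184],"angular":[0,0,0],"claw":0.15},{"slide":[0.017,-0.038,0.184],"angular":[0,0,0],"claw":0.15}]'
python3 fig.py; python3 pu.py B -0.192 -0.05 0.021 27
python3 - <<'E'
from h import *
im=ctrl.get_image("scene");save(im,"s3.png",(220,110,420,300),3)
E
```

```text
time: 23.85
position: [0.5053, 0.0335, 0.0593]
tool_rot: [3.033, -0.122, 0.721]
ft_force: [-0.6, -0.0, -0.8]
grip_width: 0.573
grip_force: 0.0
hat [-0.1213 -0.0476] plinth ((-115.1008071899414, -49.3876838684082), (101.27759552001953, 101.20201873779297), 0.05273499712347984) 829 pct [-0.1647 -0.0991 -0.0655  0.    ]
fence pos [-0.1904 -0.0495] q [ 0.07 -0.08 -0.28  2.36  0.28  0.42 -2.09]
t23.9 pos [0.5072 0.0341 0.0616] slide [-0.0795  0.0017  0.1418] ang [ 0.0057 -0.0008 -0.0018] F [ 0.1 -1.6  0.8] grip 0.575 0.0
```

View pics/s3.png

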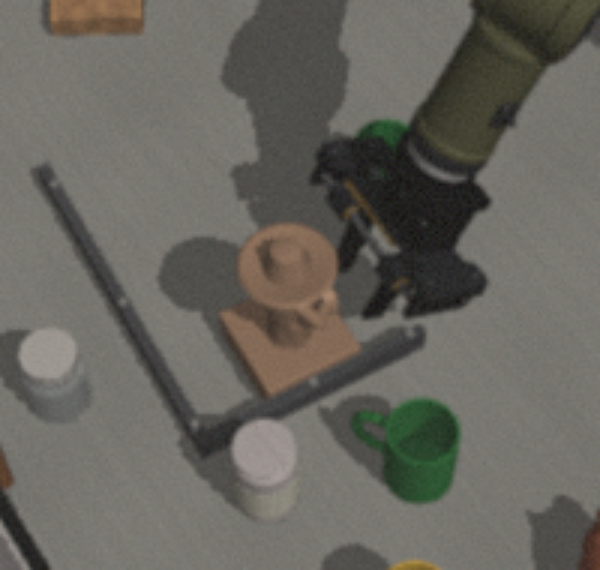

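The figure stands against the short arm at crop (290,310). The fingers at (350,255) and (380,300) face its front, and the green mug at (385,130) lies just behind the gripper. I'll lower slightly further forward to stay clear of that mug.

```bash
python3 -m inch '[{"slide":[-0.015,0,0.038],"angular":[0,0,0],"claw":0.15},{"slide":[-0.03,0,0.075],"angular":[0,0,0],"claw":0.15},{"slide":[-0.047,0,0.112],"angular":[0,0,0],"claw":0.15},{"slide":[-0.063,0,0.15],"angular":[0,0,0],"claw":0.15},{"slide":[-0.063,0,0.15],"angular":[0,0,0],"claw":0.15}]'
python3 pu.py B -0.13 -0.05 0.021 27
```

```text
time: 24.5
position: [0.5098, 0.0338, 0.0204]
tool_rot: [3.032, -0.122, 0.727]
ft_force: [-0.3, -0.1, -0.2]
grip_width: 0.574
grip_force: 0.0
fence pos [-0.1878 -0.0496] q [ 0.09  0.02 -0.3   2.38  0.45  0.32 -2.26]
t24.5 pos [0.5098 0.0338 0.0204] slide [0.207  0.0012 0.1028] ang [ 0.0062  0.0009 -0.0008] F [-0.3 -0.1 -0.2] grip 0.574 0.0
```

```bash
python3 -m inch '[{"slide":[0.02,0,0.01],"angular":[0,0,0],"claw":0.15},{"slide":[0.04,0,0.02],"angular":[0,0,0],"claw":0.15},{"slide":[0.06,0,0.03],"angular":[0,0,0],"claw":0.15},{"slide":[0.08,0,0.04],"angular":[0,0,0],"claw":0.15},{"slide":[0.1,0,0.05],"angular":[0,0,0],"claw":0.15},{"slide":[0.12,0,0.06],"angular":[0,0,0],"claw":0.15},{"slide":[0.14,0,0.07],"angular":[0,0,0],"claw":0.15},{"slide":[0.16,0,0.08],"angular":[0,0,0],"claw":0.15},{"slide":[0.18,0,0.09],"angular":[0,0,0],"claw":0.15},{"slide":[0.2,0,0.1],"angular":[0,0,0],"claw":0.15}]'
python3 fig.py; python3 pu.py B -0.116 -0.05 0.021 27
```

```text
time: 25.5
position: [0.566, 0.0294, 0.0212]
tool_rot: [3.032, -0.122, 0.728]
ft_force: [-5.7, -0.9, 3.3]
grip_width: 0.575
grip_force: 2.5
hat [-0.0684 -0.0455] plinth ((-79.85685729980469, -49.102378845214844), (101.85783386230469, 130.3628692626953), 89.32447052001953) 847 pct [-0.1305 -0.0993 -0.0157 -0.0004]
fence pos [-0.1306 -0.0495] q [ 0.1   0.13 -0.28  2.26  0.48  0.33 -2.24]
t25.6 pos [0.5668 0.0294 0.0215] slide [0.0512 0.0019 0.0283] ang [ 0.0051 -0.0022 -0.0023] F [-0.4 -0.1  0.1] grip 0.574 0.2
```

```bash
python3 -m inch '[{"slide":[0.012,0,0.006],"angular":[0,0,0],"claw":0.15},{"slide":[0.024,0,0.012],"angular":[0,0,0],"claw":0.15},{"slide":[0.034,0,0.018],"angular":[0,0,0],"claw":0.15},{"slide":[0.043,0,0.023],"angular":[0,0,0],"claw":0.15},{"slide":[0.043,0,0.023],"angular":[0,0,0],"claw":0.15}]' |grep -E "pos|ft_"
python3 -m inch '[{"slide":[0.003,0,0.0015],"angular":[0,0,0],"claw":0.15},{"slide":[0.006,0,0.003],"angular":[0,0,0],"claw":0.15},{"slide":[0.006,0,0.003],"angular":[0,0,0],"claw":0.15}]' |grep -E "pos|ft_"
python3 -m inch '[{"slide":[0.003,0,0.0015],"angular":[0,0,0],"claw":0.15},{"slide":[0.003,0,0.0015],"angular":[0,0,0],"claw":0.15}]' |grep -E "pos|ft_"
python3 fig.py
```

```text
position: [0.578, 0.0285, 0.021]
ft_force: [-3.2, 0.3, 2.5]
position: [0.5792, 0.0284, 0.0208]
ft_force: [-4.8, -0.2, 4.1]
position: [0.58, 0.0283, 0.0208]
ft_force: [-4.8, 1.2, 3.1]
hat [-0.0557 -0.0458] plinth ((-67.87164306640625, -49.247352600097656), (101.45748901367188, 132.5588836669922), 88.85074615478516) 853 pct [-0.1158 -0.0994 -0.003  -0.0005]
```

```bash
for i in 1; do :; done
python3 -m inch '[{"slide":[0.004,0,0.002],"angular":[0,0,0],"claw":0.15},{"slide":[0.004,0,0.002],"angular":[0,0,0],"claw":0.15}]' |grep -E "pos|ft_"
python3 -m inch '[{"slide":[0.004,0,0.002],"angular":[0,0,0],"claw":0.15},{"slide":[0.004,0,0.002],"angular":[0,0,0],"claw":0.15}]' |grep -E "pos|ft_"
python3 -m inch '[{"slide":[0.003,0,0.0015],"angular":[0,0,0],"claw":0.15},{"slide":[0.003,0,0.0015],"angular":[0,0,0],"claw":0.15}]' |grep -E "pos|ft_"
```

```text
position: [0.5813, 0.0282, 0.0208]
ft_force: [-4.2, 0.7, 4.2]
position: [0.5825, 0.0281, 0.0208]
ft_force: [-4.8, 0.3, 3.4]
position: [0.5829, 0.0281, 0.0207]
ft_force: [-8.0, 0.6, 5.9]
```

```bash
python3 -m inch '[{"slide":[0.003,0,0.0015],"angular":[0,0,0],"claw":0.15},{"slide":[0.003,0,0.0015],"angular":[0,0,0],"claw":0.15},{"slide":[0.003,0,0.0015],"angular":[0,0,0],"claw":0.15}]' |grep -E "pos|ft_"
python3 fig.py
python3 -m inch '[{"slide":[-0.02,0,-0.01],"angular":[0,0,0],"claw":0.15},{"slide":[-0.06,0,-0.03],"angular":[0,0,0],"claw":0.15},{"slide":[-0.12,0,-0.06],"angular":[0,0,0],"claw":0.15},{"slide":[-0.12,0,-0.06],"angular":[0,0,0],"claw":0.15},{"slide":[-0.04,0,-0.22],"angular":[0,0,0],"claw":0.15},{"slide":[0.04,0,-0.38],"angular":[0,0,0],"claw":0.15},{"slide":[0.12,0,-0.54],"angular":[0,0,0],"claw":0.15},{"slide":[0.2,0,-0.7],"angular":[0,0,0],"claw":0.15},{"slide":[0.2,0,-0.7],"angular":[0,0,0],"claw":0.15}]'
python3 fig.py
python3 - <<'E'
from h import *
im=ctrl.get_image("scene");save(im,"s4.png",(200,90,460,330),2.4)
E
```

```text
position: [0.5831, 0.028, 0.0204]
ft_force: [-10.7, 0.7, 7.9]
hat [-0.0533 -0.0453] plinth ((-63.96531677246094, -49.59266662597656), (129.3890838623047, 101.52571868896484), 0.15558533370494843) 845 pct [-0.1132 -0.0988 -0.0003  0.0003]
time: 28.6
position: [0.5547, 0.0318, 0.209]
tool_rot: [3.027, -0.122, 0.753]
ft_force: [0.4, 0.1, 0.6]
grip_width: 0.576
grip_force: 0.0
hat [-0.0497 -0.0472] plinth ((-49.33841323852539, -49.54081726074219), (100.41456604003906, 101.61235046386719), 0.26529407501220703) 772 pct [-0.0968 -0.0992 -0.0001 -0.0004]
```

View pics/s4.png

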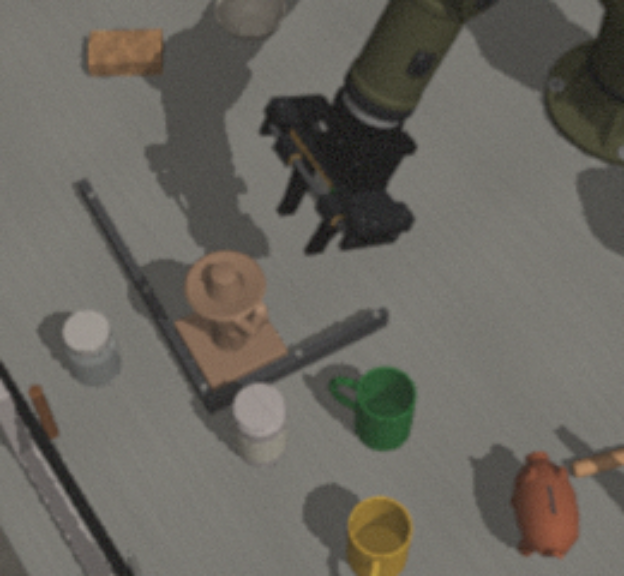

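The figure stands flush in the corner at crop (230,330), guitar facing away from the long arm. The mug (380,535) and pig (545,505) stand upright outside the angle. The robot touches nothing, so I'm handing in.

```bash
python3 -c "
from bench import ctrl
print(ctrl.close_job())"
```

```text
the job is handed in; nothing more can be done
None
```

I handed in the job at about 29 s of the 72 s allowed: the yellow mug stands upright outside the angle, and the mariachi sits in the corner facing away from the long arm; by the last camera fit, its plinth is within about 1 mm of both arms and square within 0.01 rad.

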